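# Seat the keyed stage plate of the microscope light base

### The arm

A 6-joint arm with a two-finger parallel gripper is mounted at the origin on the work surface. World frame = base frame: x ahead of the robot, y to its left, z up, the work surface at z = 0. Lengths are in m, angles in rad, forces in N, time in s.
With the tool pointing down it reaches from about 0.375 to 0.975 m from the base axis. Payload 3.8 kg.
Tool frame: the origin (TCP) lies midway between the tips of the shut fingers; the grasp point (between the pads) lies 19 mm behind it; x points along the fingers, y is the direction in which the jaws open and shut, and the axes are right-handed (so a half turn about x gives the same grasp; the last joint's range is limited). The gripper opens to 88 mm and grips with 3 to 60 N. Pads are 18 mm wide; open, the fingers measure 123 mm over their backs; the gripper's body (75 mm by 187 mm) begins 45 mm behind the grasp point.
Start: joints at [-1.269, 0.264, 1.604, -0, 1.274, -0.037], TCP at [0.224, -0.637, 0.211] pointing down, gripper open.
Joint ranges: [-2.63, 2.63], [-0.94, 2.18], [0.31, 2.57], [-1.31, 4.45], [0, 2.66], [-2.55, 2.55]. Speed limits (rad/s): [2.57, 2.57, 3.14, 3.14, 3.14, 3.14].

### API

Orientations are given as a rotation vector (axis times angle).
In Python, from cell import manip, inverse_kinematics, cams, order gives the robot as it stands. Calls block until the motion is done:
- manip.move_pose(position, orientation): joint-space move of the TCP to a pose.
- manip.move_linear(position, rate=0.15, rot=None): straight line of the TCP; rot=None keeps the orientation; rate is the mean speed in m/s.
- manip.set_joints(angles): joint-space move.
- manip.set_gripper(opening, force=None): finger opening in m; force is the grip in N (None keeps the last); returns when the fingers have stopped.
- manip.dwell(seconds).
- inverse_kinematics(position, orientation): joint angles nearest the present ones, or None.
- manip.state(): the state.
- cams.capture(name): name is "side" or "top" or "wrist"; returns a dict with "image" (420x560x3 uint8, blue, green, red), "z_map" (420x560 float32, m along the optical axis (not along the pixel's ray), 0 where there is no reading), "intrinsics" (3x3 intrinsics, pixels), "position" and "orientation" of the camera in the world; the wrist camera has in their place "T_tool_cam" (4x4, takes a point from camera to tool coordinates, whose origin is the TCP and whose axes are the tool frame's). Camera axes: x right, y down, z forward; pixel columns grow to the right and rows downward; lengths in m; the calibration is good to about 2 mm. A picture is of the moment at which its call begins: read the wrist's pose just before it.
A pose or a line that the arm cannot do raises manip.IKError and nothing moves.
- order.close_job(): hands the job in, once; it reports no verdict.
The state is a dict: "clock": time; "joint_pos": joint angles; "joint_velocities": joint speeds; "tau": joint torques, N m; "tool_pos": TCP position; "tcp_rot": TCP orientation; "contact_force": force on the tool from outside, world axes, zero at the start; "moment": the same for the moment, N m; "gripper_width": finger opening in m.
Only numpy, scipy, OpenCV 4.12 (cv2) and the standard library are available. Lean on these libraries where they do the work, as an engineer would, in place of code of your own. Each camera call takes 0.05 s, during which the arm holds its last target.

### The job

The black round stage plate of the microscope light base is standing proud because its notch is not on the locating pin. With a fingertip, push the plate round until its notch meets the pin at the red index line, then press it down until it is fully home, flush with the deck. Only touch and push it, with light force: do not grip or lift the plate or its clips, leave everything else on the bench where it is, and finish clear of it.

Things in the scene. Friction and masses are not known exactly. Their poses are not given: they have to be found in the camera images.
- light_base: Cream transmitted-light microscope base, a fixed box 300 x 230 mm, its flat deck 60 mm above the bench. Origin on the bench directly under the centre of the round stage recess; +z up, +x from the recess centre towards the pin (the box reaches 130 mm to -x and 170 mm to +x of the origin, 115 mm to either side in y). The recess is 126 mm across
- pin (a point): Top of the fixed brass locating pin, 6 mm in diameter with a domed end, standing in the recess 55 mm from its centre on the light base's +x side; its top is 2.5 mm below the deck, hidden under the plate until the notch uncovers it. A red line 30 mm long on the deck runs radially outwards from it
- stage_plate: The stage plate: a loose black metal disc 120 mm across, 8 mm thick, 0.25 to 0.5 kg, set over the spigot of a turning seat in the recess, which keeps it centred within 1 mm. Origin at the centre of its underside, x axis towards its notch, z up. Underside 58 mm above the bench now, 52 mm when seated. 1 to 2 N sideways at a clip screw turns it; it stops when no longer pushed
- plate_top (a point): Centre of the plate's top face (white glass, 60 mm across), 66 mm above the bench now and 60 mm, flush with the deck, when seated. With the notch over the pin, 5 to 8 N pressed here slides plate and seat down 6 mm; they stay down, no spring. Elsewhere the pin stops the plate and it only tips. Over 35 N on plate or light base (a pinch too) is forcing
- notch (a point): Middle of the notch in the rim of the stage plate, at the height of the plate's top face, 55 mm from the plate's centre. The notch is 10 mm wide, straight-sided, open at the rim and cut through from 49 to 60 mm radius; a yellow line 16 mm long on the plate points to it. The plate can go down when the notch is centred on the pin within 2 mm
- clip_a (a point): Centre of the top of the knurled steel screw of one stage clip, fixed to the plate 45 mm from its axis, a quarter turn anticlockwise (seen from above) from the notch. The screw is 14 mm in diameter and stands 16 mm above the plate's top; pushed sideways it turns the plate. A flat steel strip 8 mm wide, 3 mm above the plate, runs from it towards the plate's centre and ends 17 mm from it
- clip_b (a point): The same on the second stage clip, opposite clip_a, a quarter turn clockwise from the notch
- vial: Small amber glass vial with a black cap, 22 mm across and 42 mm tall, standing on the light base's deck behind the plate; origin at the centre of its underside. Leave alone
- eyepiece: Black microscope eyepiece, 38 mm across and 40 mm tall, standing on the deck behind the plate; origin at the centre of its underside. Leave alone
- tweezers: Steel tweezers 125 mm long, 8 mm high, lying on the bench beside the light base; origin at the middle of the underside. Leave alone
- tape_roll: Roll of pale tape lying flat, 96 mm across, 19 mm high; origin at the centre of its underside. Leave alone
- spare_plate: Plain white round stage plate without a notch, 120 mm across and 8 mm thick, lying on the bench; origin at the centre of its underside. Leave alone
- find_tray: Grey tray 130 x 100 x 28 mm with a green bronze buckle on white foam, standing on the bench; origin at the centre of its underside. Leave alone
- swab_jar: Glass jar of cotton swabs, 60 mm across, jar 62 mm tall and swabs to 105 mm; origin at the centre of its underside. Leave alone
- soft_brush: Brush about 170 mm long with a wooden handle, lying on the bench; origin at the middle of its underside. Leave alone

How it is judged:
By the outcome, as a careful person would: the job done as asked, in the order asked, and still so for the second after the job is handed in, with the robot touching nothing.
It also fails if it takes over 48 s, if anything falls off the work surface, if the arm or the gripper's body presses on something with over 40 N, if the wrist force passes 120 N, or if a joint passes its speed limit or range.

## Working session

There is one attempt and no reset: what is moved stays moved. The work goes in short steps, each a Python script; the robot and the scene stay as the last script left them, time stands still between calls to the robot, and variables do not carry over. Pictures are saved under pics/ and viewed, and the job is handed in when it is done.

```bash
ls; mkdir -p pics
python3 - <<'E'
from cell import manip,cams
import cv2,numpy as np
for n in ["side","top","wrist"]:
    c=cams.capture(n); cv2.imwrite(f"pics/{n}0.png",c["image"]); np.savez(f"{n}0.npz",**c)
    print(n,c["intrinsics"].tolist(),c.get("position"),c.get("orientation"),c.get("T_tool_cam"))
print(manip.state())
E
```

```text
pics
side [[487.7809704056347, 0.0, 275.96259646803696], [0.0, 487.7809704056347, 208.8026648967415], [0.0, 0.0, 1.0]] [-0.18178908  0.84543572  0.91181768] [-0.86272395  2.42242036 -1.17909843] None
top [[380.97779866428004, 0.0, 279.0996090770984], [0.0, 380.97779866428004, 211.474058595371], [0.0, 0.0, 1.0]] [0.3983664  0.06648497 1.13020986] [-2.17545249  2.18269366 -0.13189112] None
wrist [[307.8647259091582, 0.0, 281.4499019194685], [0.0, 307.8647259091582, 212.43259378069376], [0.0, 0.0, 1.0]] None None [[ 1.32216968e-04 -2.83136405e-01  9.59079641e-01 -1.74476065e-01]
 [ 9.99999746e-01  7.09583590e-04  7.16228455e-05 -2.67342666e-04]
 [-7.00826210e-04  9.59079388e-01  2.83136427e-01 -7.25132920e-02]
 [ 0.00000000e+00  0.00000000e+00  0.00000000e+00  1.00000000e+00]]
{'clock': 0.15, 'joint_pos': array([-1.26889138e+00,  2.64622125e-01,  1.60502133e+00,  2.20187170e-05,
        1.27369236e+00, -3.68979168e-02]), 'joint_velocities': array([-5.89358370e-06, -1.65705364e-03, -5.11613529e-03, -9.60838427e-04,
        1.95378012e-03, -3.18172723e-04]), 'tau': array([ 8.86505441e-04, -5.02846599e+01, -3.57468116e+01,  7.28982431e-02,
        2.49401276e-02, -1.11878251e-04]), 'tool_pos': array([ 0.22417644, -0.63607281,  0.20976678]), 'tcp_rot': array([ 2.03810011,  0.35041771, -2.0385332 ]), 'contact_force': array([-0.34729706,  0.51507078, -0.78255146]), 'moment': array([-0.03200252,  0.02591307, -0.02098309]), 'gripper_width': 0.08843750055846668}
```

View pics/side0.png

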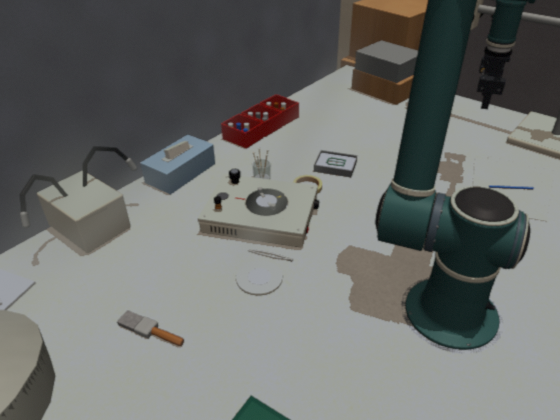

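View pics/top0.png

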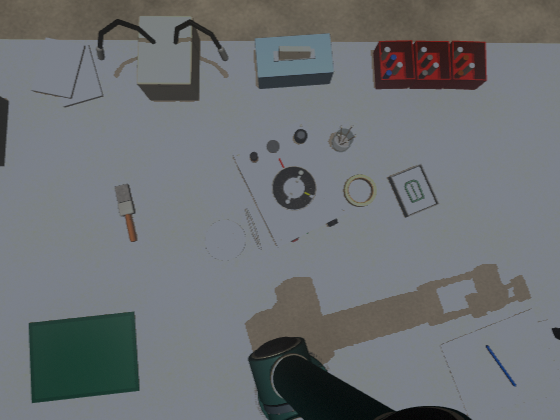

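The top view shows the plate at about (294,188), the red line near (281,163) and the yellow line near (308,195). I'll zoom in and measure.

```bash
cat > h.py <<'E'
import numpy as np,cv2
from scipy.spatial.transform import Rotation as R
def load(n):
    d=np.load(n,allow_pickle=True); return {k:d[k] for k in d.files}
def campose(c,tool=None):
    if "T_tool_cam" in c:
        p,r=tool; T=np.eye(4);T[:3,:3]=R.from_rotvec(r).as_matrix();T[:3,3]=p
        return T@c["T_tool_cam"]
    T=np.eye(4);T[:3,:3]=R.from_rotvec(c["orientation"]).as_matrix();T[:3,3]=c["position"];return T
def onz(c,T,u,v,z):
    d=T[:3,:3]@np.linalg.inv(c["intrinsics"])@np.array([u,v,1.]); s=(z-T[2,3])/d[2]; return T[:3,3]+s*d
def cloud(c,T):
    z=c["z_map"];h,w=z.shape;u,v=np.meshgrid(np.arange(w),np.arange(h))
    P=np.stack([u,v,np.ones_like(u)],-1)@np.linalg.inv(c["intrinsics"]).T*z[...,None]
    return P@T[:3,:3].T+T[:3,3]
E
python3 - <<'E'
from h import *
c=load("top0.npz");T=campose(c)
im=c["image"];x0,y0=220,110
cv2.imwrite("pics/topz.png",cv2.resize(im[y0:y0+150,x0:x0+190],None,fx=4,fy=4,interpolation=cv2.INTER_CUBIC))
P=cloud(c,T)
hsv=cv2.cvtColor(im,cv2.COLOR_BGR2HSV)
for nm,lo,hi,z in [("red",(0,120,80),(8,255,255),.06),("yel",(20,110,80),(35,255,255),.066)]:
    m=cv2.inRange(hsv,lo,hi); m[:110]=0;m[260:]=0;m[:,:220]=0;m[:,340:]=0
    v,u=np.nonzero(m); print(nm,[(a,b) for a,b in zip(u,v)]); 
    for a,b in zip(u,v): print(onz(c,T,a,b,z).round(4),P[b,a].round(3))
for u,v in [(294,188),(280,190),(270,200),(300,225)]: print(P[v,u],onz(c,T,u,v,.066))
E
```

```text
red [(np.int64(279), np.int64(159)), (np.int64(279), np.int64(160)), (np.int64(280), np.int64(160)), (np.int64(280), np.int64(161)), (np.int64(281), np.int64(162)), (np.int64(281), np.int64(163)), (np.int64(281), np.int64(164)), (np.int64(282), np.int64(165)), (np.int64(282), np.int64(166)), (np.int64(283), np.int64(167))]
[0.6577 0.0444 0.06  ] [0.658 0.044 0.058]
[0.6548 0.0444 0.06  ] [0.654 0.044 0.063]
[0.6548 0.0415 0.06  ] [0.654 0.042 0.065]
[0.6519 0.0415 0.06  ] [0.651 0.042 0.062]
[0.649  0.0387 0.06  ] [0.649 0.039 0.06 ]
[0.646  0.0387 0.06  ] [0.646 0.039 0.059]
[0.6431 0.0387 0.06  ] [0.643 0.039 0.061]
[0.6402 0.0359 0.06  ] [0.64  0.036 0.06 ]
[0.6373 0.0359 0.06  ] [0.637 0.036 0.06 ]
[0.6344 0.033  0.06  ] [0.634 0.033 0.061]
yel [(np.int64(305), np.int64(192)), (np.int64(306), np.int64(192)), (np.int64(305), np.int64(193)), (np.int64(306), np.int64(193)), (np.int64(307), np.int64(193)), (np.int64(308), np.int64(193)), (np.int64(306), np.int64(194)), (np.int64(307), np.int64(194)), (np.int64(308), np.int64(194)), (np.int64(309), np.int64(194))]
[ 0.5612 -0.0286  0.066 ] [ 0.561 -0.028  0.068]
[ 0.5612 -0.0314  0.066 ] [ 0.561 -0.031  0.067]
[ 0.5583 -0.0286  0.066 ] [ 0.558 -0.028  0.068]
[ 0.5583 -0.0314  0.066 ] [ 0.558 -0.031  0.068]
[ 0.5583 -0.0342  0.066 ] [ 0.558 -0.034  0.066]
[ 0.5583 -0.0371  0.066 ] [ 0.558 -0.037  0.068]
[ 0.5555 -0.0314  0.066 ] [ 0.556 -0.031  0.066]
[ 0.5555 -0.0342  0.066 ] [ 0.555 -0.034  0.069]
[ 0.5555 -0.037   0.066 ] [ 0.555 -0.037  0.069]
[ 0.5555 -0.0399  0.066 ] [ 0.555 -0.04   0.068]
[0.57215821 0.00260217 0.06912075] [0.57266935 0.00241429 0.066     ]
[0.56633737 0.04213883 0.07017092] [0.56699828 0.04204303 0.066     ]
[0.53926052 0.07035334 0.06076531] [0.53857088 0.07033441 0.066     ]
[ 0.46803985 -0.01379073  0.06269971] [ 0.46782445 -0.01354255  0.066     ]
```

View pics/topz.png

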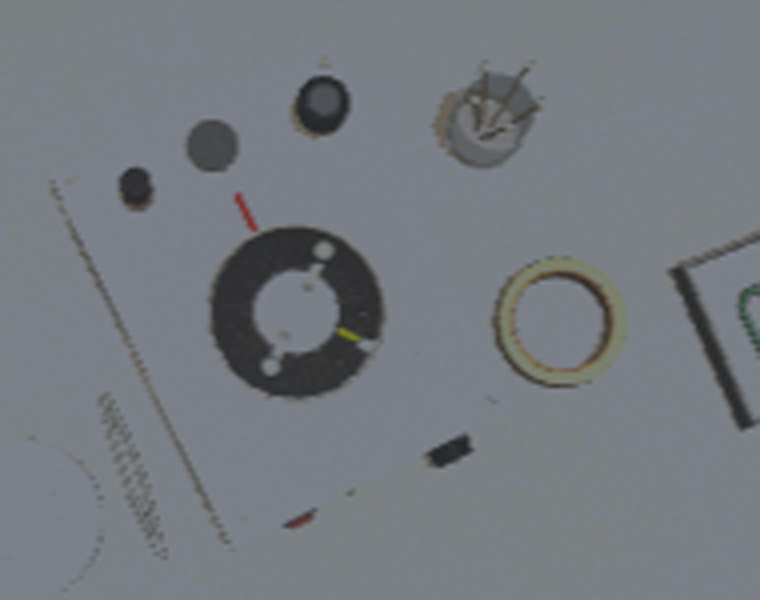

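Plate centre is about (0.573, 0.002), the base's +x yaw about 26.5° and the notch at about -112°. That needs roughly +138° anticlockwise. Next I'll check IK over the tool headings for both clips.

```bash
cat >> h.py <<'E'
def rot(phi):
    c,s=np.cos(phi),np.sin(phi)
    return R.from_matrix(np.array([[0,-s,c],[0,c,s],[-1,0,0]])).as_rotvec()
E
python3 - <<'E'
from h import *
from cell import manip,inverse_kinematics as ik
s=manip.state();m=R.from_rotvec(s["tcp_rot"]).as_matrix();print(m.round(3))
C=np.array([.5727,.0024])
for d in range(-180,180,20):
    q=ik([*C,.15],rot(np.radians(d))); print(d,None if q is None else np.round(q,2))
E
```

```text
[[-0.     0.332 -0.943]
 [ 0.002 -0.943 -0.332]
 [-1.    -0.002 -0.   ]]
-180 [-0.04  0.12  1.89 -0.    1.13  1.53]
-160 [-0.04  0.12  1.89 -0.    1.13  1.18]
-140 [-0.04  0.12  1.89 -0.    1.13  0.83]
-120 [-0.04  0.12  1.89  0.    1.13  0.48]
-100 [-0.04  0.12  1.89  0.    1.13  0.14]
-80 [-0.04  0.12  1.89  0.    1.13 -0.21]
-60 [-0.04  0.12  1.89  0.    1.13 -0.56]
-40 [-0.04  0.12  1.89 -0.    1.13 -0.91]
-20 [-0.04  0.12  1.89 -0.    1.13 -1.26]
0 [-0.04  0.12  1.89 -0.    1.13 -1.61]
20 [-0.04  0.12  1.89  0.    1.13 -1.96]
40 [-0.04  0.12  1.89 -0.    1.13 -2.31]
60 None
80 None
100 None
120 None
140 [-0.04  0.12  1.89  0.    1.13  2.23]
160 [-0.04  0.12  1.89  0.    1.13  1.88]
```

```bash
python3 -c "
import cv2;cv2.imwrite('pics/w0z.png',cv2.imread('pics/wrist0.png'))"
```

```text
(no output)
```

View pics/wrist0.png

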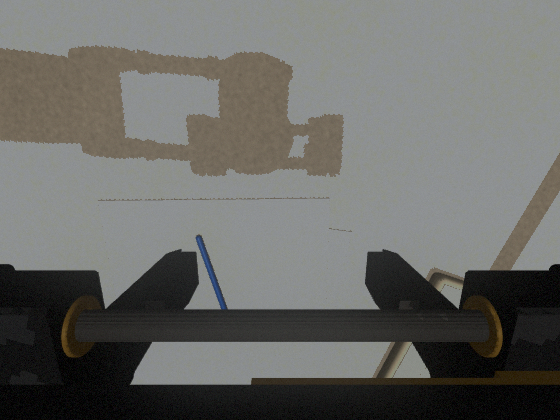

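```bash
cat >> h.py <<'E'
def shot(name):
    from cell import manip,cams
    s=manip.state();c=cams.capture("wrist");T=campose(c,(s["tool_pos"],s["tcp_rot"]))
    cv2.imwrite(f"pics/{name}.png",c["image"]);np.savez(f"{name}.npz",T=T,**c);return c,T
E
python3 - <<'E'
from h import *
from cell import manip
manip.set_gripper(0.0)
manip.move_pose([.575,-.06,.17],rot(np.radians(-112)))
shot("w1"); s=manip.state();print(s["clock"],s["tool_pos"],s["contact_force"],s["gripper_width"])
E
```

```text
3.9 [ 0.57509623 -0.06092125  0.17009211] [ 0.81628818  0.00768556 -0.71053657] 0.0003896053735988897
```

View pics/w1.png

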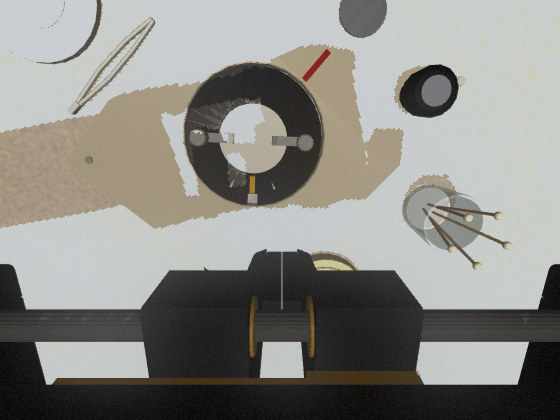

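The wrist view shows the plate centred near (254,136), the red line from (304,79) to (328,51), the yellow line at (252,184) and the screws at (197,137) and (306,142).

```bash
cat >> h.py <<'E'
def comps(c,T,z,lo,hi,mn=15):
    hsv=cv2.cvtColor(c["image"],cv2.COLOR_BGR2HSV);m=cv2.inRange(hsv,lo,hi);m[245:]=0
    n,l,st,ce=cv2.connectedComponentsWithStats(m);out=[]
    for i in range(1,n):
        if st[i,4]>=mn:
            v,u=np.nonzero(l==i);P=np.array([onz(c,T,a,b,z)[:2] for a,b in zip(u,v)])
            mu=P.mean(0);w,V=np.linalg.eigh(np.cov((P-mu).T));out.append((st[i,4],ce[i],mu,V[:,1],P))
    return out
E
python3 - <<'E'
from h import *
c=load("w1.npz");T=c["T"]
ang=lambda d:np.degrees(np.arctan2(d[1],d[0]))
for nm,lo,hi,z in [("red",(0,150,80),(6,255,255),.06),("yel",(14,150,110),(30,255,255),.066)]:
    for k in comps(c,T,z,lo,hi): print(nm,k[0],k[1].round(1),k[2].round(4),ang(k[3]),np.ptp(k[4]@k[3]))
# ring ellipse via dark pixels: largest comp of dark
g=c["image"].max(2);m=((g<70)*255).astype(np.uint8);m[225:]=0
n,l,st,ce=cv2.connectedComponentsWithStats(m);i=l[190,220] or l[100,220];print(st[i])
cs,_=cv2.findContours(((l==i)*255).astype(np.uint8),cv2.RETR_EXTERNAL,cv2.CHAIN_APPROX_NONE)
h=cv2.convexHull(max(cs,key=len))[:,0]
P=np.array([onz(c,T,a,b,.066)[:2] for a,b in h]);print(cv2.minEnclosingCircle(P.astype(np.float32)))
A=np.c_[2*P,np.ones(len(P))];s=np.linalg.lstsq(A,(P**2).sum(1),rcond=None)[0];print(s[:2],np.sqrt(s[2]+s[:2]@s[:2]))
for u,v in [(197,137),(306,142)]: print(onz(c,T,u,v,.082))
cl=cloud(c,T);print([cl[v,u].round(4) for u,v in [(197,137),(306,142),(220,175),(253,110),(400,180),(330,100)]])
cv2.imwrite("pics/w1z.png",cv2.resize(c["image"][30:220,170:350],None,fx=3.1,fy=3.1))
E
```

```text
red 211 [316.   64.9] [0.6462 0.0384] -154.03662095474334 0.029180165888592735
yel 85 [252. 184.] [ 0.5563 -0.034 ] 66.28345677199502 0.01502878403832228
[ 185   64  137  141 9269]
((0.5734505653381348, 0.003325016237795353), 0.06092584505677223)
[0.57327667 0.0029524 ] 0.0601359212921983
[0.53246914 0.02173375 0.082     ]
[ 0.61481188 -0.01595323  0.082     ]
[array([0.5325, 0.0217, 0.0822]), array([ 0.6148, -0.0158,  0.0832]), array([ 0.5324, -0.0155,  0.0651]), array([0.5829, 0.0248, 0.066 ]), array([ 0.7023, -0.102 ,  0.0012]), array([0.6478, 0.0077, 0.0605])]
```

View pics/w1z.png

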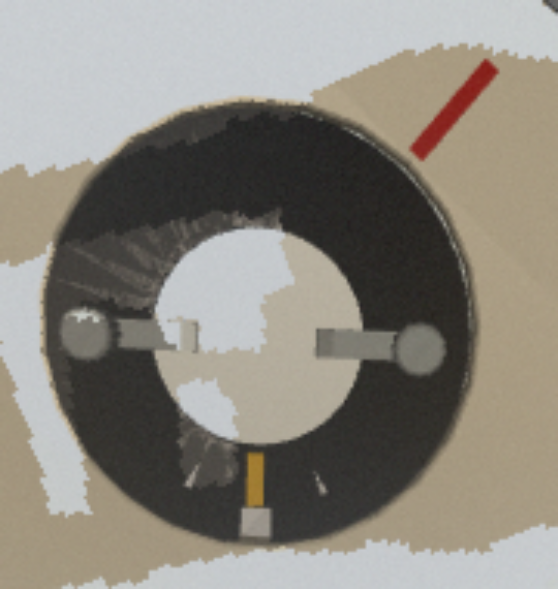

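Everything agrees: centre (0.5734, 0.0030), target 26.0°, notch at -114.6° and clip_a at -24.6°. I'll now approach clip_a from behind and sweep it round.

```bash
cat >> h.py <<'E'
C=np.array([.5734,.0030]); Z=.073
def tcp(th,gap,z=Z):
    a=np.radians(th);r=np.array([np.cos(a),np.sin(a)]);t=np.array([-r[1],r[0]])
    return [*(C+.045*r-gap*t),z]
def frot(th): return rot(np.radians(th-90))
E
python3 - <<'E'
from h import *
from cell import manip
manip.move_pose(tcp(-24.6,.030,.12),frot(-24.6))
manip.move_linear(tcp(-24.6,.030),rate=.08)
f0=manip.state()["contact_force"];print(f0)
for g in [.022,.019,.0175,.016]:
    manip.move_linear(tcp(-24.6,g),rate=.03); print(g,(manip.state()["contact_force"]-f0).round(2))
for th in [-20,-12,-4,5]:
    manip.move_linear(tcp(th,.016),rate=.04,rot=frot(th)); s=manip.state();print(th,(s["contact_force"]-f0).round(2),s["clock"])
shot("w2")
E
```

```text
[-0.5448319   0.00943086  0.54079556]
0.022 [ 0.35 -0.59 -0.86]
0.019 [ 1.04  0.24 -0.67]
0.0175 [ 0.47  0.44 -0.29]
0.016 [ 0.96  0.45 -0.42]
-20 [0.63 0.55 0.07] 6.4083
-12 [ 0.95  0.69 -0.54] 6.725
-4 [-0.26 -0.02 -0.53] 7.0417
5 [ 0.69 -0.33 -0.68] 7.375
```

View pics/w2.png

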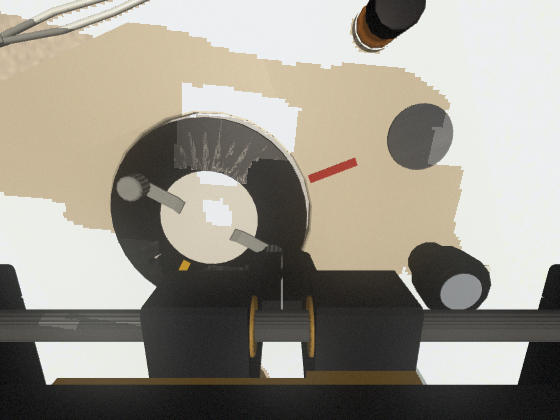

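The plate has turned: clip_b is now at (131,187) and the yellow line at (184,266). I'll find the contact gap from clip_b's bearing.

Run:
```python
from h import *
c=load("w2.npz");T=c["T"]
p=onz(c,T,131,187,.082)[:2];d=C-p;print(p,np.linalg.norm(d),np.degrees(np.arctan2(d[1],d[0])))
print(cloud(c,T)[187,131])
```

```text
[0.53369673 0.02260663] 0.04428057752051175 -26.281497202481063
[0.53381332 0.02266735 0.08224404]
```

Run:
```python
from h import *
from cell import manip
s=manip.state();print(s["tool_pos"],tcp(5,.016),s["tcp_rot"],frot(5),s["clock"],s["contact_force"])
c=load("w2.npz");T=c["T"]
print(T)
for k in comps(c,T,.06,(0,150,80),(6,255,255)): print(k[1],k[2])
print(onz(c,T,282,255,.073),onz(c,T,184,266,.066))
shot("w3")
cv2.imwrite("pics/w3z.png",cv2.resize(cv2.imread("pics/w3.png")[100:320,90:350],None,fx=3,fy=3))
```

```text
[ 0.61945851 -0.0092735   0.07296428] [np.float64(0.6196232532980911), np.float64(-0.009017106745823313), 0.073] [ 1.14732243  1.24749096 -1.14774207] [ 1.14467809  1.24919693 -1.14467809] 7.425 [-0.30479794  0.91451573 -0.0477323 ]
[[ 9.96498896e-01  8.00378620e-02  2.41638277e-02  6.12744812e-01]
 [ 8.36045860e-02 -9.55588897e-01 -2.82595351e-01  6.37806456e-02]
 [ 4.72357758e-04  2.83626162e-01 -9.58934814e-01  2.47462526e-01]
 [ 0.00000000e+00  0.00000000e+00  0.00000000e+00  1.00000000e+00]]
[332.44708995 169.93915344] [0.64617954 0.03805518]
[ 0.61976547 -0.01486007  0.073     ] [ 0.55742518 -0.03103195  0.066     ]
```

View pics/w3z.png

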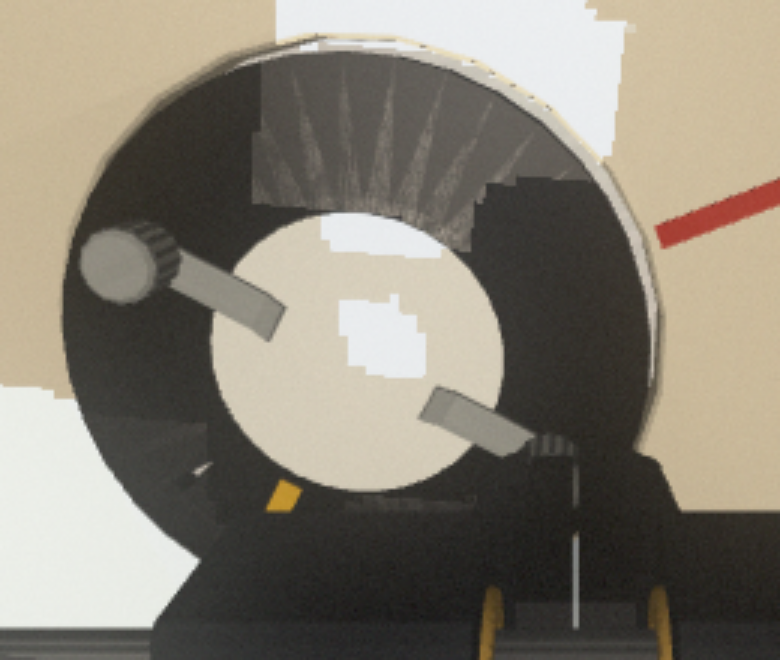

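The plate has not actually turned (clip line still about -26°), and the finger appears to be over the screw with no force. I'll check the other views and the depth before moving anything.

Run:
```python
from h import *
from cell import cams,manip
c=load("w3.npz");T=c["T"];P=cloud(c,T)
Rt=R.from_rotvec(manip.state()["tcp_rot"]).as_matrix();p0=manip.state()["tool_pos"]
for v in range(236,275,3): print(v,[ (P[v,u].round(3).tolist(),(Rt.T@(P[v,u]-p0)).round(3).tolist()) for u in (270,294)])
print(onz(c,T,250,240,.069))
c=cams.capture("side");np.savez("side1.npz",**c)
cv2.imwrite("pics/side1.png",cv2.resize(c["image"][150:260,180:340],None,fx=5,fy=5,interpolation=cv2.INTER_CUBIC))
c=cams.capture("top")
cv2.imwrite("pics/top1.png",cv2.resize(c["image"][130:260,220:380],None,fx=4.5,fy=4.5,interpolation=cv2.INTER_CUBIC))
```

```text
236 [([0.611, -0.006, 0.066], [0.007, -0.008, -0.004]), ([0.626, -0.004, 0.066], [0.007, 0.007, -0.004])]
239 [([0.612, -0.007, 0.067], [0.006, -0.008, -0.003]), ([0.627, -0.006, 0.067], [0.006, 0.007, -0.003])]
242 [([0.612, -0.01, 0.066], [0.007, -0.008, -0.0]), ([0.627, -0.008, 0.067], [0.006, 0.007, -0.001])]
245 [([0.612, -0.009, 0.073], [0.0, -0.008, -0.001]), ([0.627, -0.01, 0.067], [0.006, 0.007, 0.002])]
248 [([0.612, -0.009, 0.076], [-0.003, -0.007, -0.001]), ([0.627, -0.013, 0.066], [0.007, 0.007, 0.004])]
251 [([0.612, -0.009, 0.081], [-0.008, -0.007, -0.001]), ([0.627, -0.014, 0.067], [0.006, 0.007, 0.006])]
254 [([0.612, -0.001, 0.104], [-0.031, -0.006, -0.009]), ([0.624, 0.0, 0.105], [-0.032, 0.006, -0.009])]
257 [([0.613, -0.001, 0.108], [-0.035, -0.006, -0.009]), ([0.624, 0.001, 0.109], [-0.036, 0.006, -0.01])]
260 [([0.613, -0.0, 0.112], [-0.039, -0.006, -0.01]), ([0.624, 0.001, 0.112], [-0.039, 0.005, -0.009])]
263 [([0.613, -0.001, 0.114], [-0.041, -0.006, -0.009]), ([0.624, 0.001, 0.116], [-0.043, 0.005, -0.01])]
266 [([0.613, -0.001, 0.117], [-0.044, -0.006, -0.009]), ([0.624, -0.0, 0.117], [-0.044, 0.005, -0.009])]
269 [([0.613, -0.0, 0.121], [-0.048, -0.006, -0.009]), ([0.624, 0.0, 0.121], [-0.048, 0.005, -0.009])]
272 [([0.613, -0.001, 0.124], [-0.051, -0.006, -0.009]), ([0.624, -0.0, 0.123], [-0.05, 0.005, -0.009])]
[ 0.59923242 -0.00829761  0.069     ]
```

View pics/side1.png

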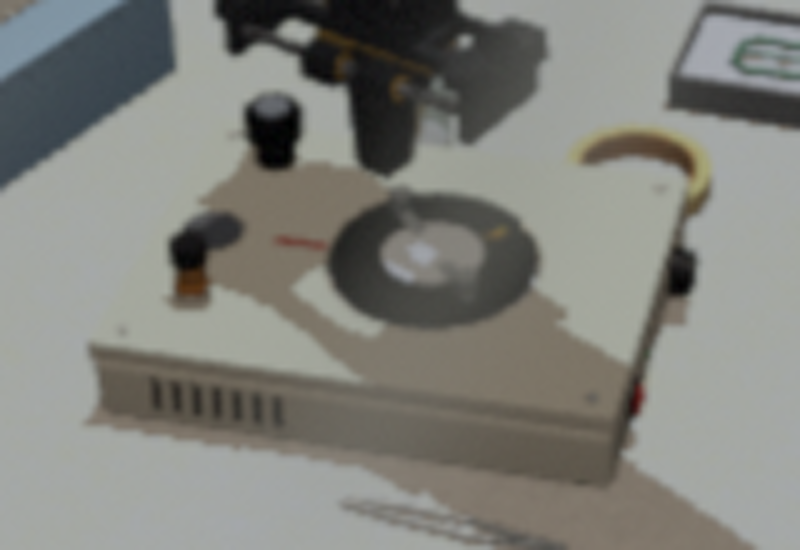

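View pics/top1.png

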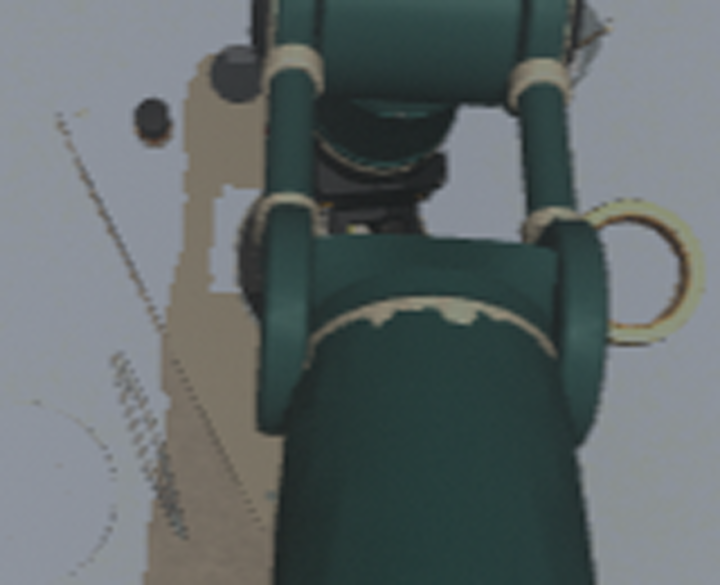

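Run:
```python
from h import *
from cell import manip
s=manip.state();Rt=R.from_rotvec(s["tcp_rot"]).as_matrix();p0=s["tool_pos"]
c=load("side1.npz");T=np.linalg.inv(campose(c))
def pr(p):
    q=T[:3,:3]@p+T[:3,3];q=c["intrinsics"]@q;uv=q[:2]/q[2];return ((uv-[180,150])*5).round(0)
for x in (0,-.01,-.019,-.03,-.04,-.06,-.08):
    print(x,[pr(p0+Rt@np.array([x,y,z])) for y,z in((0,0),(0,-.009),(0,.009))])
print("clipa",pr(np.array([.6135,-.0165,.082])),"C",pr(np.array([*C,.066])))
w=load("w1.npz");P=cloud(w,w["T"]) 
p1=np.array([.5751,-.0609,.1701]);R1=R.from_rotvec(rot(np.radians(-112))).as_matrix()
for v in range(246,275,3): print(v,[(R1.T@(P[v,u]-p1)).round(3).tolist() for u in (270,294)])
```

```text
0 [array([380., 205.]), array([371., 212.]), array([389., 198.])]
-0.01 [array([379., 191.]), array([370., 199.]), array([388., 184.])]
-0.019 [array([379., 179.]), array([369., 186.]), array([388., 171.])]
-0.03 [array([378., 163.]), array([369., 171.]), array([387., 156.])]
-0.04 [array([377., 149.]), array([368., 156.]), array([386., 142.])]
-0.06 [array([376., 120.]), array([366., 127.]), array([385., 113.])]
-0.08 [array([374.,  91.]), array([365.,  98.]), array([384.,  84.])]
clipa [395. 191.] C [426. 253.]
246 [[0.109, -0.012, 0.046], [0.11, 0.012, 0.046]]
249 [[0.11, -0.012, 0.049], [0.109, 0.012, 0.049]]
252 [[-0.029, -0.006, -0.009], [-0.03, 0.006, -0.009]]
255 [[-0.033, -0.006, -0.009], [-0.033, 0.006, -0.009]]
258 [[-0.037, -0.006, -0.009], [-0.035, 0.006, -0.008]]
261 [[-0.039, -0.006, -0.009], [-0.04, 0.005, -0.009]]
264 [[-0.043, -0.006, -0.009], [-0.043, 0.005, -0.009]]
267 [[-0.046, -0.006, -0.009], [-0.047, 0.005, -0.009]]
270 [[-0.049, -0.006, -0.009], [-0.05, 0.005, -0.009]]
273 [[-0.052, -0.006, -0.009], [-0.052, 0.005, -0.009]]
```

Run:
```python
import cv2
i=cv2.imread("pics/w1.png");cv2.imwrite("pics/w1f.png",cv2.resize(i[230:390,200:370],None,fx=4.4,fy=3.7))
```

```text
(no output)
```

View pics/w1f.png

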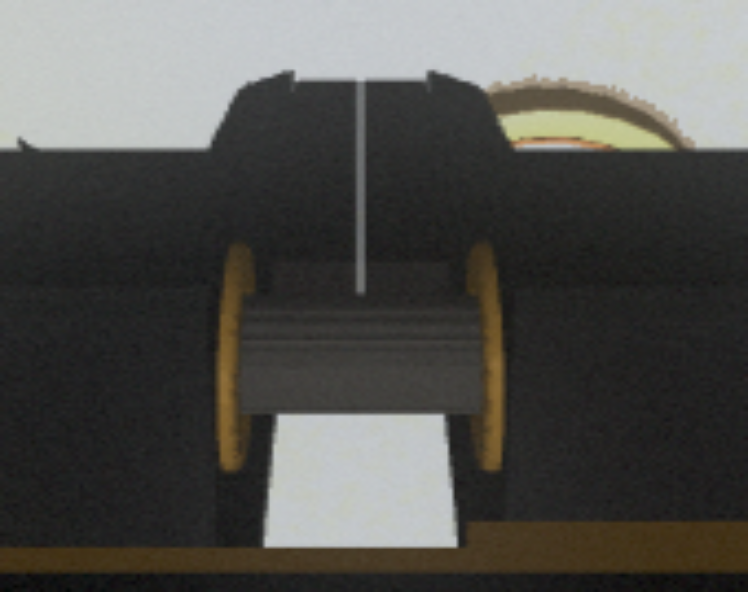

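Both the wrist depth (front face ending at tool x ≈ -0.029) and the side view say the real fingertips end well short of the reported TCP. I'll check this with the side camera's point cloud.

Run:
```python
from h import *
from cell import manip
s=manip.state();Rt=R.from_rotvec(s["tcp_rot"]).as_matrix();p0=s["tool_pos"]
c=load("side1.npz");T=campose(c);P=cloud(c,T)
for v in range(172,198,1):
    print(v,[ (P[v,u].round(3).tolist(),((P[v,u]-p0)@Rt).round(3).tolist()) for u in (253,256,259)])
```

```text
172 [([0.621, -0.002, 0.143], [-0.07, 0.002, -0.007]), ([0.609, -0.002, 0.148], [-0.075, -0.01, -0.009]), ([0.601, -0.006, 0.15], [-0.077, -0.018, -0.005])]
173 [([0.621, -0.002, 0.14], [-0.067, 0.002, -0.007]), ([0.611, -0.004, 0.143], [-0.07, -0.008, -0.006]), ([0.598, -0.003, 0.149], [-0.076, -0.021, -0.008])]
174 [([0.621, -0.002, 0.136], [-0.063, 0.003, -0.007]), ([0.609, -0.002, 0.141], [-0.068, -0.009, -0.008]), ([0.605, -0.009, 0.139], [-0.066, -0.015, -0.001])]
175 [([0.62, -0.001, 0.134], [-0.061, 0.002, -0.008]), ([0.61, -0.002, 0.137], [-0.064, -0.009, -0.008]), ([0.601, -0.005, 0.14], [-0.067, -0.019, -0.006])]
176 [([0.623, -0.004, 0.128], [-0.055, 0.004, -0.005]), ([0.611, -0.003, 0.133], [-0.06, -0.008, -0.007]), ([0.606, -0.01, 0.131], [-0.058, -0.014, -0.0])]
177 [([0.619, 0.001, 0.128], [-0.055, 0.0, -0.01]), ([0.608, 0.0, 0.133], [-0.06, -0.011, -0.01]), ([0.601, -0.005, 0.133], [-0.06, -0.018, -0.006])]
178 [([0.623, -0.003, 0.122], [-0.049, 0.004, -0.006]), ([0.61, -0.001, 0.128], [-0.055, -0.009, -0.009]), ([0.606, -0.01, 0.124], [-0.051, -0.014, -0.0])]
179 [(
[... 2212 characters left out ...]
.006, 0.069], [0.004, -0.003, -0.004]), ([0.609, -0.01, 0.07], [0.003, -0.011, -0.0])]
194 [([0.622, 0.001, 0.067], [0.006, 0.004, -0.01]), ([0.616, -0.005, 0.066], [0.007, -0.003, -0.004]), ([0.607, -0.008, 0.069], [0.004, -0.013, -0.002])]
195 [([0.618, 0.005, 0.067], [0.006, 0.0, -0.015]), ([0.61, 0.002, 0.069], [0.004, -0.009, -0.012]), ([0.608, -0.009, 0.064], [0.009, -0.011, -0.001])]
196 [([0.613, 0.011, 0.07], [0.003, -0.005, -0.021]), ([0.607, 0.006, 0.069], [0.004, -0.012, -0.016]), ([0.601, -0.001, 0.068], [0.005, -0.018, -0.01])]
197 [([0.612, 0.012, 0.067], [0.006, -0.005, -0.022]), ([0.603, 0.009, 0.069], [0.004, -0.014, -0.02]), ([0.598, 0.002, 0.067], [0.006, -0.02, -0.013])]
```

Two cameras agree that the fingertips end about 30 mm behind the nominal TCP. Before going lower I'll check where the gripper body starts, and the vial and eyepiece positions.

Run:
```python
from h import *
w=load("w1.npz");P=cloud(w,w["T"]);T=w["T"]
p1=np.array([.5751,-.0609,.1701]);R1=R.from_rotvec(rot(np.radians(-112))).as_matrix()
for u,v in [(160,280),(200,290),(150,360),(400,290),(40,320),(100,325),(20,280),(10,350),(280,395),(100,395),(500,395),(200,360)]: print(u,v,((P[v,u]-p1)@R1).round(3))
Q=(P-p1)@R1
print("jar etc", [onz(w,T,435,90,.1)])
w=load("w3.npz");T=w["T"];P=cloud(w,T)
for u,v in [(400,10),(415,135),(461,291)]: print(P[v,u],np.linalg.norm(P[v,u,:2]-C),np.degrees(np.arctan2(*(P[v,u,:2]-C)[::-1])))
```

```text
160 280 [ 0.17  -0.152  0.117]
200 290 [-0.109 -0.02  -0.034]
150 360 [-0.116 -0.031 -0.02 ]
400 290 [-0.108  0.028 -0.034]
40 320 [-0.108 -0.061 -0.025]
100 325 [-0.109 -0.046 -0.024]
20 280 [ 0.169 -0.326  0.116]
10 350 [-0.101 -0.079 -0.01 ]
280 395 [-0.127 -0.001 -0.022]
100 395 [-0.128 -0.035 -0.023]
500 395 [-0.127  0.042 -0.022]
200 360 [-0.116 -0.019 -0.02 ]
jar etc [array([ 0.71592366, -0.01502964,  0.1       ])]
[0.65743346 0.11136257 0.1030659 ] 0.13712792631709084 52.20698604662894
[0.691503   0.06265672 0.06130875] 0.13231494053606271 26.79945798807273
[ 0.71611727 -0.01519609  0.1009568 ] 0.14387256838955387 -7.265867369815336
```

The body sits about 100 mm behind the TCP, so it stays near z = 0.137 with the tips at 0.072, above the 0.103 vial and eyepiece. I'll correct the tip offset, retreat, and do a guarded descent behind clip_a.

```bash
sed -i 's/Z=.073/Z=.043/' h.py
python3 - <<'E'
from h import *
from cell import manip
manip.move_linear(tcp(5,.016,.10),rate=.15)
manip.move_linear(tcp(-25,.030,.10),rate=.15,rot=frot(-25))
manip.dwell(.1)
f0=manip.state()["contact_force"];print(f0,manip.state()["clock"])
ok=True
for z in [.06,.051,.047,.043]:
    manip.move_linear(tcp(-25,.030,z),rate=.05);f=manip.state()["contact_force"]-f0;print(z,f.round(2))
    if f[2]>3: ok=False;break
if ok:
  for g in [.022,.019,.0175,.016]:
    manip.move_linear(tcp(-25,g),rate=.03);f=manip.state()["contact_force"]-f0; print(g,f.round(2))
    if np.linalg.norm(f)>8: ok=False;break
if ok:
  for th in [-17,-9,0]:
    manip.move_linear(tcp(th,.016),rate=.04,rot=frot(th)); s=manip.state();f=s["contact_force"]-f0;print(th,f.round(2),s["clock"])
    if np.linalg.norm(f)>8: break
shot("w4")
E
```

```text
[0.41660406 0.62671802 0.60366577] 8.6833
0.06 [-0.76  0.44  0.07]
0.051 [-0.52 -0.52 -0.42]
0.047 [-0.84 -0.13 -0.12]
0.043 [-0.76  0.01 -1.77]
0.022 [-0.92 -0.26 -0.39]
0.019 [-0.57 -0.8  -0.59]
0.0175 [-0.64 -1.33 -0.68]
0.016 [-0.84 -0.63 -0.45]
-17 [-0.94 -0.36 -0.61] 11.95
-9 [-0.45 -0.93 -1.  ] 12.2667
0 [ 0.56 -0.08 -1.21] 12.6
```

View pics/w4.png

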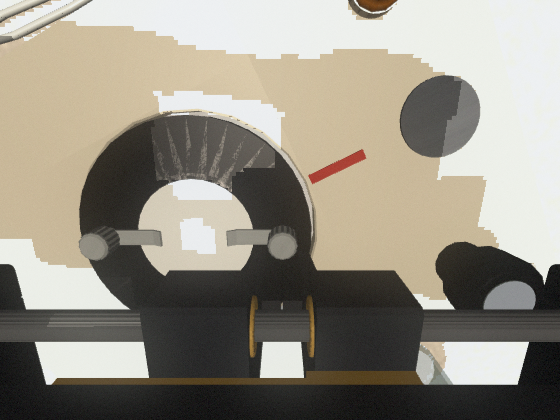

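Clip_a at (282,242) is now directly ahead of the finger, and the clip line is parallel to the jaws. I'll measure its angle.

```bash
cat >> h.py <<'E'
def clips(n,pa,pb):
    c=load(n+".npz");T=c["T"];a=onz(c,T,*pa,.082)[:2];b=onz(c,T,*pb,.082)[:2];d=a-b
    print("mid",(a+b)/2,"dist",np.linalg.norm(d),"clip_a ang",np.degrees(np.arctan2(d[1],d[0])))
E
python3 - <<'E'
from h import *
clips("w4",(282,241),(93,246))
E
```

```text
mid [0.5732473  0.00496366] dist 0.08960150333323741 clip_a ang 1.412817262186457
```

It turned 26° and tracks the model to within about 1.4°. I'll continue the sweep to about 108° and look again.

Run:
```python
from h import *
from cell import manip
f0=np.array([-.2,.3,0])
for th in list(range(9,109,9)):
    manip.move_linear(tcp(th,.016),rate=.05,rot=frot(th)); s=manip.state();f=s["contact_force"]-f0;print(th,f.round(1),round(s["clock"],2))
    if np.linalg.norm(f)>10: print("stop");break
shot("w5")
```

```text
9 [0.7 0.1 0.1] 12.96
18 [-0.2  0.2  0.5] 13.27
27 [ 0.2  0.2 -0.2] 13.57
36 [0.2 0.1 0.5] 13.88
45 [-0.3 -0.5 -0.4] 14.19
54 [ 0.3 -0.2 -0.3] 14.5
63 [0.3 0.5 0. ] 14.81
72 [ 1.1 -0.5  0.1] 15.12
81 [0.6 0.1 0.9] 15.43
90 [0.3 0.4 0.6] 15.73
99 [ 0.6 -0.5  0.2] 16.04
108 [ 0.1 -0.8 -0.1] 16.35
```

View pics/w5.png

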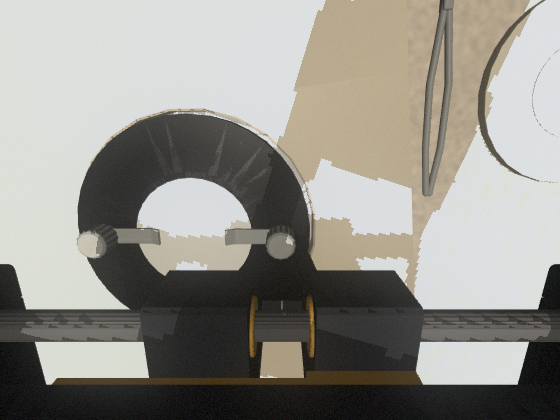

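Run:
```python
from h import *
from cell import manip
clips("w5",(281,241),(91,245))
th=113.5
manip.move_linear(tcp(th,.016),rate=.03,rot=frot(th)); s=manip.state();print(s["contact_force"],s["clock"])
manip.move_linear(tcp(th,.024),rate=.06)
manip.move_linear(tcp(th,.050,.13),rate=.2)
manip.dwell(.1);shot("w6");print(manip.state()["clock"])
```

```text
mid [0.57088137 0.00223904] dist 0.09007577891356408 clip_a ang 109.00708773723994
[1.00272222 1.1971273  0.65482499] 16.7
17.7333
```

View pics/w6.png

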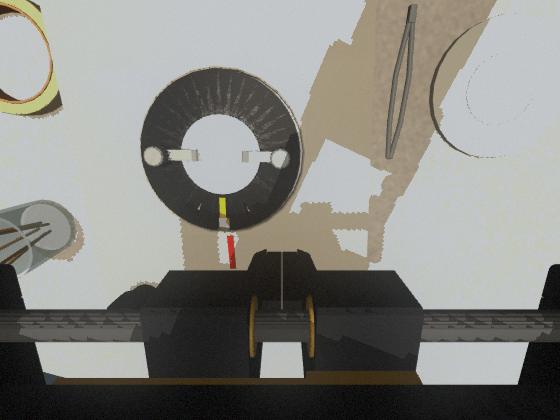

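The yellow line (223,208) and the red line (231,252) are now nearly aligned. I'll measure what's left.

```bash
cat >> h.py <<'E'
def align(n):
    c=load(n+".npz");T=c["T"]
    import h
    ang=lambda d:np.degrees(np.arctan2(d[1],d[0]))
    hs=cv2.cvtColor(c["image"],cv2.COLOR_BGR2HSV)
    g=c["image"].max(2);m=((g<95)*255).astype(np.uint8);m[245:]=0
    nn,l,st,ce=cv2.connectedComponentsWithStats(m);i=1+np.argmax([st[k,4] if st[k,1]<200 and 30<st[k,0]<400 else 0 for k in range(1,nn)])
    hh=cv2.convexHull(np.argwhere(l==i)[:,::-1].astype(np.int32))[:,0]
    P=np.array([onz(c,T,a,b,.066)[:2] for a,b in hh]);A=np.c_[2*P,np.ones(len(P))];s=np.linalg.lstsq(A,(P**2).sum(1),rcond=None)[0]
    print("plate fit",s[:2].round(4),np.sqrt(s[2]+s[:2]@s[:2]).round(4),st[i])
    for nm,lo,hi,z in [("red",(0,150,80),(8,255,255),.06),("yel",(20,130,110),(34,255,255),.066)]:
        h.np; hsv=cv2.inRange(hs,lo,hi);hsv[270:]=0
        k,l2,s2,c2=cv2.connectedComponentsWithStats(hsv)
        for j in range(1,k):
            if 20<s2[j,4]<600:
                v,u=np.nonzero(l2==j);Q=np.array([onz(c,T,a,b,z)[:2] for a,b in zip(u,v)]);mu=Q.mean(0)
                w,V=np.linalg.eigh(np.cov((Q-mu).T))
                print(nm,c2[j].round(1),mu.round(4),"bearing C",ang(mu-C).round(2),"bearing fit",ang(mu-s[:2]).round(2),"line",ang(V[:,1]).round(1),s2[j,4])
E
python3 - <<'E'
from h import *
align("w6"); clips("w6",(280,158),(153,156))
i=cv2.imread("pics/w6.png");cv2.imwrite("pics/w6z.png",cv2.resize(i[130:280,140:320],None,fx=4.4,fy=3.9,interpolation=cv2.INTER_CUBIC))
E
```

```text
plate fit [0.5725 0.0028] 0.0606 [  141    68   159   163 13745]
red [231.1 251.6] [0.646  0.0381] bearing C 25.79 bearing fit 25.64 line -154.0 182
yel [222.1 206.6] [0.6098 0.0176] bearing C 21.87 bearing fit 21.66 line -157.5 128
mid [0.57192461 0.00244302] dist 0.08988634883248474 clip_a ang 112.62627758574153
```

View pics/w6z.png

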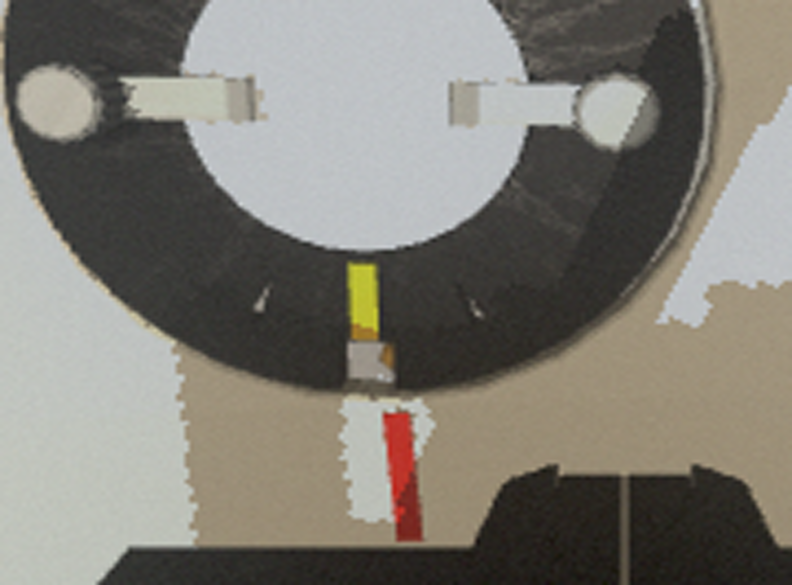

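The brass pin edge shows at the right side of the notch. About 3.7° remains, so I'll push to a command of 117.2° and re-check.

Run:
```python
from h import *
from cell import manip
th=113.5
manip.move_linear(tcp(th,.024,.05),rate=.15)
manip.move_linear(tcp(th,.024),rate=.05)
manip.move_linear(tcp(th,.017),rate=.03)
th=117.2
manip.move_linear(tcp(th,.016),rate=.03,rot=frot(th)); s=manip.state();print(s["contact_force"],s["clock"])
manip.move_linear(tcp(th,.024),rate=.06)
manip.move_linear(tcp(th,.050,.13),rate=.2)
manip.dwell(.1);shot("w7");print(manip.state()["clock"])
align("w7")
i=cv2.imread("pics/w7.png");cv2.imwrite("pics/w7z.png",cv2.resize(i[130:280,140:320],None,fx=4.4,fy=3.9,interpolation=cv2.INTER_CUBIC))
```

```text
[-0.65129027 -0.35869676  0.16518652] 19.4
20.4333
plate fit [0.5724 0.0028] 0.0606 [  141    68   159   163 13814]
red [224.8 251. ] [0.6456 0.0378] bearing C 25.73 bearing fit 25.57 line -154.4 177
yel [222.1 206.3] [0.6086 0.0199] bearing C 25.67 bearing fit 25.35 line -153.8 133
```

View pics/w7z.png

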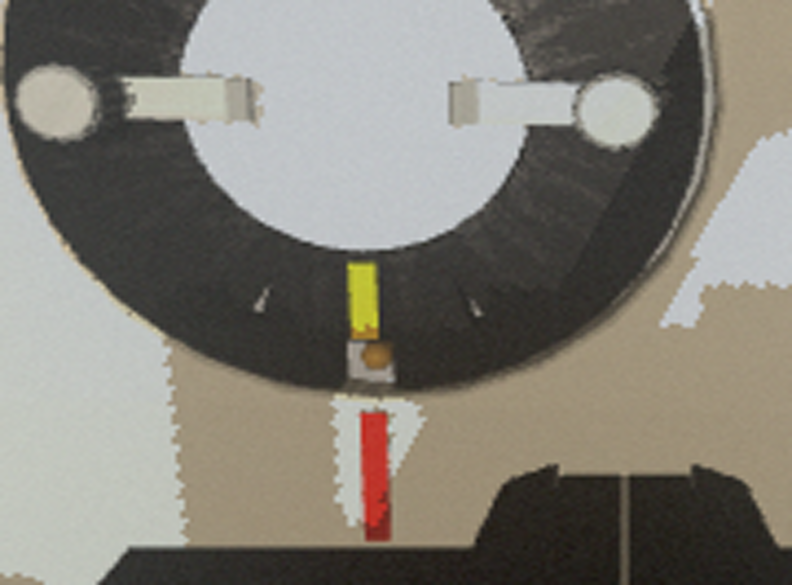

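Aligned: yellow 25.7°, red 25.7°, and the pin is in the notch. Now I'll press at the centre with the jaw axis perpendicular to the clips, in guarded steps.

Run:
```python
from h import *
from cell import manip
r=rot(np.radians(-64))
manip.move_pose([*C,.13],r)
manip.move_linear([*C,.105],rate=.1)
manip.dwell(.15)
f0=manip.state()["contact_force"];z=.105;print(f0)
while z>.0835:
    z-=.001 if z<.1005 else .002
    manip.move_linear([*C,z],rate=.02);s=manip.state();f=s["contact_force"]-f0
    print(round(z,4),s["tool_pos"][2].round(4),f.round(1),round(s["clock"],2))
    if f[2]>14: break
```

```text
[-0.52198319 -0.35636884  0.51047546]
0.103 0.1032 [ 1.5 -0.1  0. ] 22.57
0.101 0.1009 [ 1.3  0.2 -0.4] 22.82
0.099 0.0988 [ 0.7  0.7 -0.4] 23.07
0.098 0.0979 [0.2 0.8 0.1] 23.32
0.097 0.0969 [ 0.3  0.8 -0.2] 23.57
0.096 0.0959 [ 0.8  0.5 -0.6] 23.82
0.095 0.0949 [ 0.8  0.7 -1. ] 24.07
0.094 0.0939 [ 0.5  0.1 -0.8] 24.32
0.093 0.0929 [ 1.3  0.6 -1.1] 24.57
0.092 0.0919 [ 0.5  0.9 -0. ] 24.82
0.091 0.0909 [ 0.2 -0.7 -0.3] 25.07
0.09 0.0899 [ 1.3 -0.1 -0.7] 25.32
0.089 0.0889 [ 0.1  0.9 -0.7] 25.57
0.088 0.0879 [ 0.4  0.1 -0.3] 25.82
0.087 0.0869 [ 0.8  0.1 -0.1] 26.07
0.086 0.0859 [ 0.7 -1.1 -0.2] 26.32
0.085 0.0849 [ 0.5  0.3 -0.7] 26.57
0.084 0.0839 [ 0.6 -0.  -1. ] 26.82
0.083 0.0829 [ 0.7  0.6 -0.3] 27.07
```

No contact, because I had the sign wrong. The tips sit 30 mm above the TCP, so contact should come at TCP z ≈ 0.036 and flush at ≈ 0.030. I'll continue the guarded descent.

Run:
```python
from h import *
from cell import manip
f0=manip.state()["contact_force"];f0=np.array([0,0,-.1])
manip.move_linear([*C,.045],rate=.08);z=.045
while z>.0275:
    z-=.002 if z>.0401 else .001
    manip.move_linear([*C,z],rate=.03);s=manip.state();f=s["contact_force"]-f0
    print(round(z,4),s["tool_pos"][2].round(4),f.round(1),round(s["clock"],2))
    if f[2]>13: break
```

```text
0.043 0.0434 [-0.   0.3  0.1] 27.94
0.041 0.041 [-0.5  0.5 -0.6] 28.19
0.039 0.0388 [0.2 0.  0.3] 28.44
0.038 0.0382 [-0.1  0.5  2.1] 28.69
0.037 0.0374 [-1.7  0.3  5.3] 28.94
0.036 0.0364 [-2.  -0.   5.1] 29.19
0.035 0.0354 [-2.3  0.3  4.4] 29.44
0.034 0.0343 [-2.  -0.7  5.3] 29.69
0.033 0.0333 [-2.  -0.2  4.5] 29.94
0.032 0.0325 [-3.1  0.1  7.1] 30.19
0.031 0.0325 [-5.2 -0.  12.5] 30.44
0.03 0.0324 [-6.8 -0.  18.8] 30.69
```

It slid down at about 5 N for roughly 6 mm and then hit a hard stop (19 N peak). I'll lift off straight up and check.

Run:
```python
from h import *
from cell import manip
manip.move_linear([*C,.036],rate=.05)
manip.move_linear([*C,.13],rate=.2)
th=117.2
manip.move_pose(tcp(th,.050,.13),frot(th))
manip.dwell(.15);c,T=shot("w8");s=manip.state();print(s["clock"],s["contact_force"])
align("w8");P=cloud(c,T);u,v=np.meshgrid(np.arange(560),np.arange(420))
def med(p,r=4): 
    q=P[p[1]-r:p[1]+r+1,p[0]-r:p[0]+r+1,2];return round(float(np.median(q)),4)
for nm,p in dict(glass=(222,150),ringT=(222,95),ringL=(165,185),ringR=(275,190),ringTL=(170,110),ringTR=(270,110),deckL=(120,160),deckR=(330,160),deckT=(220,45)).items(): print(nm,med(p),P[p[1],p[0]].round(3))
cv2.imwrite("pics/w8z.png",cv2.resize(c["image"][50:280,100:340],None,fx=3.2,fy=2.6,interpolation=cv2.INTER_CUBIC))
```

```text
33.1083 [-0.08910299 -0.01665518  0.14261136]
plate fit [0.5726 0.0029] 0.0603 [  144    66   157   163 13519]
red [226.2 248.8] [0.6463 0.0382] bearing C 25.76 bearing fit 25.59 line -153.9 178
yel [224.7 202.3] [0.6073 0.0204] bearing C 27.16 bearing fit 26.79 line -154.0 121
glass 0.061 [0.572 0.001 0.06 ]
ringT 0.0605 [ 0.535 -0.015  0.061]
ringL 0.0608 [ 0.618 -0.028  0.061]
ringR 0.0606 [0.581 0.052 0.062]
ringTL 0.0607 [ 0.562 -0.046  0.061]
ringTR 0.0607 [0.528 0.021 0.061]
deckL 0.0607 [ 0.615 -0.067  0.061]
deckR 0.0606 [0.54 0.08 0.06]
deckT 0.0606 [ 0.505 -0.03   0.062]
```

View pics/w8z.png

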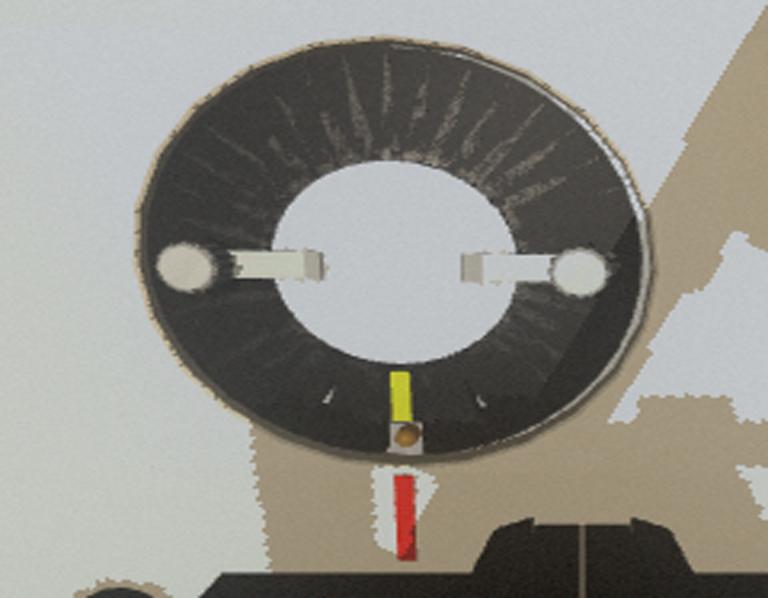

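The plate, glass and deck are all at 0.061, so it is flush, with the pin in the notch on the red line. I'll move clear, check the neighbours and hand in.

Run:
```python
from h import *
from cell import manip,cams,order
manip.move_linear(tcp(117.2,.05,.22),rate=.2)
manip.set_joints([-1.0,.264,1.604,0,1.274,-.037])
c=cams.capture("top");a=load("top0.npz")["image"]
cv2.imwrite("pics/top9.png",np.vstack([a[110:250,110:450],c["image"][110:250,110:450]])[:, :].repeat(2,0).repeat(2,1))
manip.dwell(.2);print(manip.state()["clock"],manip.state()["contact_force"])
order.close_job()
```

```text
36.2917 [ 0.19592365  0.39816474 -0.19550785]
the job is handed in; nothing more can be done
```

View pics/top9.png

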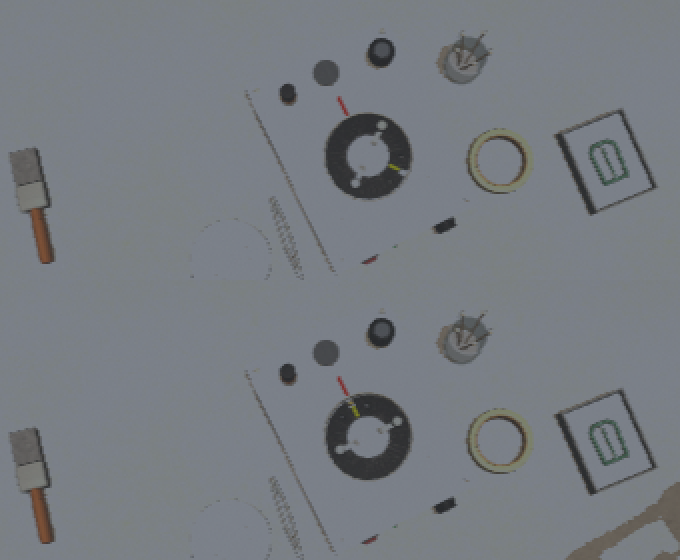

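The stage plate is turned onto its pin and pressed fully home, and the job is handed in at about 36 s. I pushed clip_a's screw round about 140° anticlockwise with the shut fingertips, then pressed on the glass centre.

**Last checks**
- **Seating:** the plate slid down about 6 mm at around 5 N, then met a hard stop (19 N peak, under the 35 N limit). Wrist depth then read 0.0605–0.061 m on the plate and 0.061 m on the deck, so it is flush.
- **Alignment:** before pressing, the yellow line was within 0.1° of the red one. Afterwards its bearing read 1.4° off from plate centre, but the two lines' own directions agree to 0.1° and the pin sits in the notch.
- **Surroundings:** the before and after top views show the vial, eyepiece, jar, tape roll, tray, spare plate and brush unmoved. The tweezers are not clearly visible in that view; the arm did not go near them. The arm finished well clear.

**What disagreed along the way**
- **Fingertip position:** the real fingertips end about 30 mm behind the stated TCP. My first sweep therefore passed harmlessly above the screw, until two cameras showed the offset and I corrected for it.
- **First press:** I applied that offset with the wrong sign, so the first descent stopped in the air, touching nothing, before I corrected it.

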